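# Prime the bond, close the ratchet clamp three clicks and hold it

### The job

Give the joint in the bonding clamp some primer: press the white nozzle cap of the amber spray bottle all the way down and let it come back up. Then swing the clamp's red handle exactly three clicks on from its rest, never on to a fourth, and keep holding it there by the red handle: it springs open if let go, so the program finishes while still holding the handle. Leave the jar, the tape roll and the loupe where they are.

Things in the scene. Friction and masses are not known exactly. Their poses are not given: they have to be found in the camera images.
- nozzle_top (a point): centre of the flat top of the white round nozzle cap (29 mm across, 20 mm tall) on the amber primer spray bottle, 118 mm above the bench when up. The bottle (51 mm across, on a grey 70 mm square foot, screwed to the bench) stands on the clamp's +y side, nozzle towards the clamp.
- nozzle_cap (a joint): travel of the nozzle cap straight down, m: 0 up, 0.006 against its stop. Spring: 3 N to start it, 6 N at the stop; it comes back up by itself.
- bond_clamp: blue-based bonding clamp screwed to the bench, base 160 (x) x 150 (y) x 12 mm; origin at the centre of its underside, x axis from the lever's side to the dark steel anvil, z up. Apart from the red handle its highest part is the anvil, 61 mm high. The lever closes a jaw with a grey part on the white part at the anvil; these need no handling.
- lever_pivot (a point): point on the lever's upright turning axis, 69 mm above the bench, 15 mm to the clamp's -x side of its centre. At rest the lever points 0.36 rad to the -y side of the clamp's -x direction.
- handle_mid (a point): centre of the upright red handle post at the end of the flat steel lever: 14 mm across, 50 mm tall, 48 to 98 mm above the bench; this point is its centre, 73 mm above the bench, 105 mm from the turning axis. The lever bar under it is 8 mm thick (40 to 48 mm up). It moves in a level arc on the clamp's -x side, from the clamp's -y side to its +y side.
- ratchet_lever (a joint): lever angle, rad: 0 at rest, growing clockwise from above, limit 1.2. One click each 0.24 rad (25 mm at the handle): click pins are crossed at 0.12, 0.36, 0.60, 0.84 and 1.08, so three clicks is past 0.60 and short of 0.84, middle 0.72. A spring drives it back to rest (5 N at the handle at rest, 6 N at three clicks); the push rises 2 N just before each pin, drops 1 to 2 N below the spring's just past it.
- swab_jar_mid (a point): loose blue jar of cotton swabs, 58 mm across, 85 mm tall; point on its axis 30 mm up. To be left alone.
- tape_roll_mid (a point): loose roll of green tape lying flat, 98 mm across, 27 mm tall; point at its centre. To be left alone.
- loupe_mid (a point): loose black eye loupe, 39 mm across, 31 mm tall; point at its centre. To be left alone.

How it is judged:
On the way, in this order (a step that is already met when the one before it is completed fails the run):
1. the nozzle cap is pressed down to within 1.5 mm of its stop, the lever still before its first click (value of joint nozzle_cap above 0.0045 m and value of joint ratchet_lever below 0.12 rad), for 0.05 s.
2. the nozzle cap has come back up, the lever still before its first click (value of joint nozzle_cap below 0.001 m and value of joint ratchet_lever below 0.12 rad), for 0.1 s.
3. the lever is held three clicks on by its red handle (value of joint ratchet_lever between 0.61 and 0.83 rad and contact force between the fingers and red_handle above 0.5 N), for 0.5 s.
At the end, for the whole second after the job is handed in: The lever rests three clicks on (0.61 to 0.83 rad, moving slower than 0.1 rad/s), the fingers still bearing on the red handle with more than 0.5 N; the nozzle cap is up (within 1 mm) and jar, tape roll and loupe are within 20 mm of where they stood (all of step 3 and velocity of joint ratchet_lever between -0.1 and 0.1 rad/s and value of joint nozzle_cap below 0.001 m and distance of each of swab_jar_mid, tape_roll_mid, loupe_mid from where it was at the start of the episode below 0.02 m); the arm keeps its last pose, push and grip.
It fails at once if the lever goes on to the fourth click (beyond 0.86 rad) (value of joint ratchet_lever above 0.86 rad).
It fails at once if the nozzle cap is pressed while the lever is a click or more on (value of joint ratchet_lever above 0.14 rad and value of joint nozzle_cap above 0.003 m).
It fails at once if the swab jar is moved more than 20 mm (distance of swab_jar_mid from where it was at the start of the episode above 0.02 m).
It fails at once if the tape roll is moved more than 20 mm (distance of tape_roll_mid from where it was at the start of the episode above 0.02 m).
It fails at once if the loupe is moved more than 20 mm (distance of loupe_mid from where it was at the start of the episode above 0.02 m).
It also fails if it takes over 51 s, if anything falls off the work surface, if the arm or the gripper's body presses on something with over 40 N, if the wrist force passes 120 N, or if a joint passes its speed limit or range.

### The arm

A 6-joint arm with a two-finger parallel gripper is mounted at the origin on the work surface; the furniture and walls round the work are solid. World frame = base frame: x ahead of the robot, y to its left, z up, the work surface at z = 0. Lengths are in m, angles in rad, forces in N, time in s.
With the tool pointing down it reaches from about 0.25 to 0.775 m from the base axis. Payload 4 kg.
Tool frame: the origin (TCP) lies between the finger pads; the fingertips stand 19 mm ahead of it and the grasp point (between the pads) is the TCP (manip.tcp_to_tips is the distance from the TCP to the fingertips, in m); z points along the fingers, y is the line along which they close (so a half turn about z gives the same grasp; the last joint's range is limited). The gripper opens to 85 mm and grips with 20 to 120 N. Pads are 22 mm wide; open, the fingers measure 114 mm over their backs; the gripper's body (76 mm by 85 mm) begins 54 mm behind the grasp point. The pads swing forward as they close: fully open they stand 13 mm farther back than shut.
Start: joints at [-1.339, 0.087, 1.371, -0, 1.684, -0.103], TCP at [0.181, -0.519, 0.25] pointing down, gripper open.
Joint ranges: [-3.1, 3.1], [-0.76, 2.03], [0.27, 2.55], [-1.08, 4.22], [0.17, 2.65], [-2.57, 2.57]. Speed limits (rad/s): [2.79, 2.79, 3.14, 3.14, 3.14, 3.14].

### API

Orientations are given as a unit quaternion [x, y, z, w].
In Python, from cell import manip, imaging, regions_of, landmark_of gives the robot as it stands.
- The arm moves only by the tool jog_arm, never from a script. Its argument "moves" is a list of rows, each a list of 4 numbers: the shift along the tool's x, y, z in cm, then the turn about the tool's z in degrees. In form: [[x, y, z, twist], ...]. A call has exactly 5 rows; each row shifts and turns the commanded pose from where the row before left it, along the tool's axes as they then stand; what a row does not reach is not made up. A row lasts 1/10 s, in which the tool goes at most 50 mm and 8.59 degrees, less where a joint would pass 70% of its speed; a pose out of reach is approached as far as the arm can. A call is refused whole if a number of a shift passes 5 or a number of a turn 8.59, either way. A call with a gripper value outside its range is refused whole. "jaw" is the opening, from -1 (shut) to 1 (fully open), so that 0 is half open, set as the call begins (left out, the last holds). The fingers move at their own pace and stop on an object; "grip_force" is the grip in N (left out, the last holds). Time passes only in rows, so rows that do not move let the fingers close, or fill a call up. It gives the time, the measured TCP pose, the force, the opening and the grip force at its end, in the units of the state.
- manip.sense(): the state, without advancing time (a new reading comes with each control period).
- imaging.get_image(name): name is "scene" or "top" or "wrist"; returns the picture (400x640x3 uint8, red, green, blue); there is no depth.
- imaging.camera_model(name): a dict with "fx", "fy", "cx", "cy" (pixels), "camera_from_world" (4x4, takes a point from world to camera coordinates); the wrist camera has in their place "mount" (4x4, takes a point from camera to tool coordinates, whose origin is the TCP and whose axes are the flange's). Camera axes: x right, y up, looking along -z (the intrinsics and any distortion apply to the point x, -y, -z); pixel columns grow to the right and rows downward; lengths in m; the calibration is good to about 2 mm. The wrist camera is an equidistant fisheye: a pixel r from the principal point sees the ray r / f radians off the axis. A picture is of the moment at which its call begins: read the wrist's pose just before it. camera_model takes no time and is no camera call.
- manip.close_job(): hands the job in; it is judged then, once.
Trained networks look in the newest picture that a camera, given by its name, has taken for a name from the list of things; names that differ only in an ending like _2 or _b are one class to them, and where a whole thing is asked for, a point or a joint stands for the part that bears it (a point fixed in the world has none). Each returns a list of dicts, best first, with "score" (0 to 1); they miss things now and then, are a little off and sometimes report something else, mostly with a low value. They report only what shows in the picture. A call takes as long as a camera call.
- regions_of(camera, name): "pixels" (400x640 bool, what is visible of it) and "uv" ([column, row] in pixels, amid what is visible of it).
- landmark_of(camera, name): "uv" ([column, row] in pixels: a listed point, or the origin of a listed thing).
The state is a dict: "clock": time; "joint_positions": joint angles; "joint_velocities": joint speeds; "tau": joint torques, N m; "tool_pos": TCP position; "tool_rot": TCP orientation; "wrist_force": force on the tool from outside, world axes, zero at the start; "torque": the same for the moment, N m; "finger_gap": finger opening in m; "grasp_force": force on a finger pad.
Only numpy, scipy, OpenCV 4.12 (cv2) and the standard library are available. Lean on these libraries where they do the work, as an engineer would, in place of code of your own. Each camera call takes 0.05 s, during which the arm holds its last target. There are 200 camera calls.

## Working session

There is one attempt and no reset: what is moved stays moved. The work goes in short steps, Python scripts to look and compute and a tool call to move; the robot and the scene stay as the last step left them, time stands still between calls to the robot, and variables do not carry over. Pictures are saved under pics/ and viewed, at most 10 in all, crops included, and the job is handed in when it is done.

Besides the shell and the picture viewer there is one more tool, called by a JSON object that holds its "api" and its "payload", one argument or row to a line. jog_arm: Moves the arm, as the interface text tells. Its arguments: {"type":"object","properties":{"moves":{"type":"array","items":{"type":"array","items":{"type":"number"}}},"jaw":{"type":"number"},"grip_force":{"type":"number"}},"required":["moves"]}

```bash
mkdir -p pics; cat > h.py <<'E'
import numpy as np, cv2
from cell import manip, imaging, regions_of, landmark_of
from scipy.spatial.transform import Rotation as R
def ray(cam,uv):
    m=imaging.camera_model(cam)
    T=np.linalg.inv(np.array(m["camera_from_world"]))
    d=np.array([(uv[0]-m["cx"])/m["fx"],-(uv[1]-m["cy"])/m["fy"],-1])
    return T[:3,3],T[:3,:3]@d
def atz(cam,uv,z):
    o,d=ray(cam,uv); return o+d*(z-o[2])/d[2]
def tri(rs):
    A=0;b=0
    for o,d in rs:
        d=d/np.linalg.norm(d);P=np.eye(3)-np.outer(d,d);A=A+P;b=b+P@o
    return np.linalg.solve(A,b)
E
python3 - <<'E'
from h import *
np.set_printoptions(precision=4,suppress=True)
for c in ("scene","top"):
    im=imaging.get_image(c); cv2.imwrite(f"pics/{c}0.png",im[:,:,::-1])
    m=imaging.camera_model(c); print(c,{k:v for k,v in m.items() if k!='camera_from_world'})
    for n,z in (("nozzle_top",.118),("lever_pivot",.069),("handle_mid",.073),("bond_clamp",0),("swab_jar_mid",.03),("tape_roll_mid",.0135),("loupe_mid",.0155)):
        print(n,[(round(r["score"],2),np.round(r["uv"],1),atz(c,r["uv"],z)) for r in landmark_of(c,n)[:2]])
s=manip.sense();print(s)
E
```

```text
scene {'fx': 412.62372928450054, 'fy': 412.62372928450054, 'cx': 322.2842567469295, 'cy': 202.61136269171573}
nozzle_top []
lever_pivot [(0.89, array([318.1, 277. ]), array([ 0.5546, -0.0949,  0.069 ]))]
handle_mid [(0.64, array([276.5, 269.4]), array([ 0.4584, -0.1109,  0.073 ]))]
bond_clamp [(0.65, array([322. , 293.9]), array([ 0.5639, -0.0958,  0.    ]))]
swab_jar_mid [(0.69, array([323.3, 167.7]), array([0.4265, 0.2898, 0.03  ]))]
tape_roll_mid [(0.56, array([370.5, 176.9]), array([0.5673, 0.3163, 0.0135]))]
loupe_mid [(0.75, array([268.3, 226.6]), array([0.3613, 0.0375, 0.0155]))]
top {'fx': 455.30458392018306, 'fy': 455.30458392018306, 'cx': 327.3489160093784, 'cy': 203.73648613770868}
nozzle_top [(0.5, array([337.5, 161.7]), array([0.5998, 0.0477, 0.118 ]))]
lever_pivot [(0.8, array([389.7, 182.5]), array([ 0.5575, -0.0919,  0.069 ]))]
handle_mid [(0.68, array([398.9, 218.4]), array([ 0.4612, -0.1131,  0.073 ])), (0.21, array([384.7, 184. ]), array([ 0.5525, -0.078 ,  0.073 ]))]
bond_clamp [(0.88, array([385.7, 182.4]), array([ 0.5738, -0.0913,  0.    ]))]
swab_jar_mid [(0.74, array([245.2, 233.4]), array([0.4256, 0.2906, 0.03  ]))]
tape_roll_mid [(0.9, array([236. , 180.5]), array([0.5738, 0.3238, 0.0135]))]
loupe_mid [(0.71, array([337.5, 257. ]), array([0.3647, 0.0444, 0.0155])), (0.5, array([333.5, 161.4]), array([0.6293, 0.0551, 0.0155]))]
{'clock': 0.8, 'joint_positions': array([-1.3391,  0.0872,  1.3707,  0.    ,  1.6836, -0.1031]), 'joint_velocities': array([-0.0005, -0.0003, -0.0001, -0.0011,  0.0002,  0.0006]), 'tau': array([  0.0002, -35.1672, -31.3439,  -0.0003,   0.0001,   0.    ]), 'tool_pos': array([ 0.1807, -0.5195,  0.2504]), 'tool_rot': array([0.986 , 0.1666, 0.    , 0.0001]), 'wrist_force': array([ 0.4863, -0.4893,  0.6902]), 'torque': array([ 0.031 , -0.0565, -0.0176]), 'grasp_force': 0.0, 'finger_gap': 0.08557181156262}
```

View pics/scene0.png

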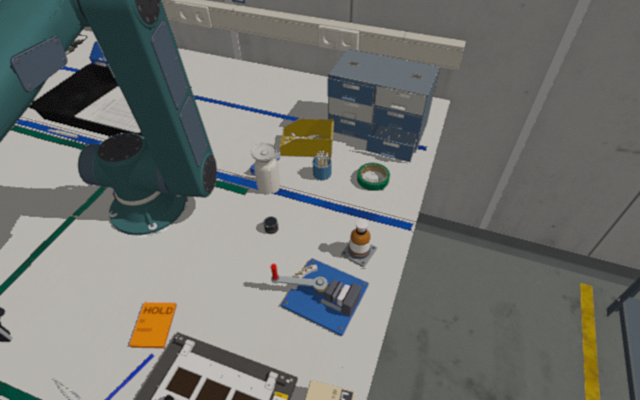

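View pics/top0.png

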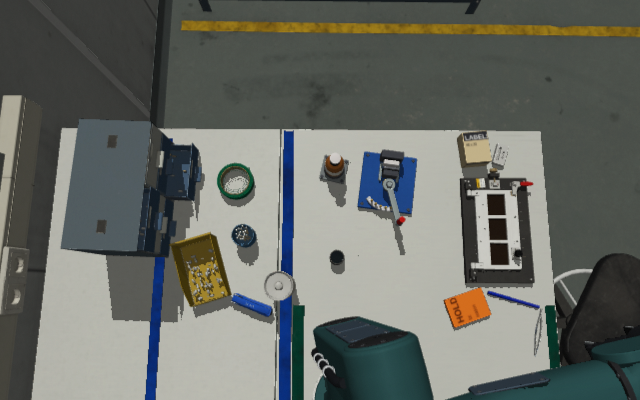

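The scene view shows the white nozzle cap at about (361,228) and the red handle at (274,270). The top view shows the cap at about (335,158) and the handle at (401,220). The clamp is yawed about -0.16 rad, and the network results agree with this. I'll move over the work area and look from close by.

{"api": "jog_arm", "payload": {
  "moves": [
    [3.3,-2.3,0,0],
    [3.3,-2.3,0,0],
    [3.3,-2.3,0,0],
    [3.3,-2.3,0,0],
    [3.3,-2.3,0,0]
  ],
  "jaw": -1,
  "grip_force": 30
}}

```text
clock: 1.3
tool_pos: [0.2994, -0.3553, 0.2505]
tool_rot: [0.986, 0.166, 0.0, 0.0]
wrist_force: [1.7, 0.7, 1.0]
finger_gap: 0.0124
grasp_force: 0.0
```

{"api": "jog_arm", "payload": {
  "moves": [
    [3.3,-2.3,0,0],
    [3.3,-2.3,0,0],
    [3.3,-2.3,0,0],
    [3.3,-2.3,0,0],
    [3.3,-2.3,0,0]
  ]
}}

```text
clock: 1.8
tool_pos: [0.4175, -0.1923, 0.2506]
tool_rot: [0.986, 0.167, 0.0, 0.0]
wrist_force: [0.2, -0.6, 0.4]
finger_gap: -0.0004
grasp_force: 0.0
```

{"api": "jog_arm", "payload": {
  "moves": [
    [3.3,-2.3,0,0],
    [3.3,-2.3,0,0],
    [3.3,-2.3,0,0],
    [3.3,-2.3,0,0],
    [0,0,0,0]
  ]
}}

```text
clock: 2.3
tool_pos: [0.513, -0.0598, 0.2499]
tool_rot: [0.986, 0.17, 0.0, -0.001]
wrist_force: [0.9, 0.7, 0.1]
finger_gap: 0.0
grasp_force: 0.0
```

```bash
cat >> h.py <<'E'
def wray(uv,s):
    m=imaging.camera_model("wrist"); M=np.array(m["mount"])
    x=(uv[0]-m["cx"])/m["fx"]; y=(uv[1]-m["cy"])/m["fy"]; th=np.hypot(x,y); k=np.sin(th)/max(th,1e-9)
    d=np.array([x*k,-y*k,-np.cos(th)])
    Rw=R.from_quat(s["tool_rot"]).as_matrix()
    return Rw@M[:3,3]+s["tool_pos"], Rw@M[:3,:3]@d
def wz(uv,s,z):
    o,d=wray(uv,s); return o+d*(z-o[2])/d[2]
def look(name,names):
    s=manip.sense(); im=imaging.get_image("wrist"); cv2.imwrite(f"pics/{name}.png",im[:,:,::-1])
    print("tcp",s["tool_pos"].round(4),"yaw",R.from_quat(s["tool_rot"]).as_matrix()[:2,0].round(3),"F",s["wrist_force"].round(2),"t",s["clock"],"j6",s["joint_positions"].round(2))
    for n,z in names:
        print(n,[(round(r["score"],2),np.round(r["uv"],1),wz(r["uv"],s,z).round(4)) for r in landmark_of("wrist",n)[:2]])
        print("  reg",[(round(r["score"],2),np.round(r["uv"],1),wz(r["uv"],s,z).round(4)) for r in regions_of("wrist",n)[:2]])
E
python3 - <<'E'
from h import *
look("w1",(("nozzle_top",.118),("lever_pivot",.069),("handle_mid",.073)))
E
```

```text
tcp [ 0.513  -0.0598  0.2499] yaw [0.942 0.334] F [0.85 0.67 0.14] t 2.3 j6 [-0.23  0.01  1.45  0.    1.68  1.  ]
nozzle_top [(0.82, array([229.7,  42.7]), array([0.6116, 0.0533, 0.118 ]))]
  reg [(0.88, array([232.9,  42.8]), array([0.6122, 0.0506, 0.118 ]))]
lever_pivot [(0.96, array([365.7, 147. ]), array([ 0.5609, -0.0921,  0.069 ])), (0.74, array([74.5, 45.8]), array([0.5779, 0.2791, 0.069 ]))]
  reg [(0.6, array([358.3, 130.5]), array([ 0.5736, -0.0793,  0.069 ]))]
handle_mid [(0.9, array([353.1, 246.1]), array([ 0.4579, -0.1185,  0.073 ]))]
  reg [(0.78, array([357.4, 185.5]), array([ 0.522 , -0.0978,  0.073 ])), (0.54, array([208.2, 245.5]), array([0.4021, 0.0328, 0.073 ]))]
```

View pics/w1.png

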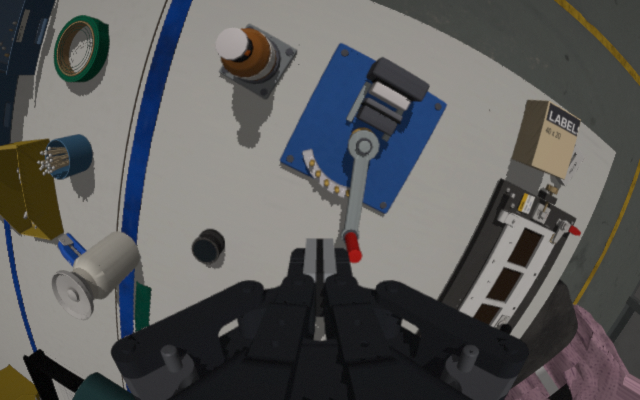

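The wrist view shows the white cap at about (232,43), the pivot at (366,147) and the red handle at (353,246). The cap works out at about (0.611, 0.052), so I'll move above it.

{"api": "jog_arm", "payload": {
  "moves": [
    [2.6,-1.5,0,0],
    [2.6,-1.5,1,0],
    [2.6,-1.5,2,0],
    [2.6,-1.4,2,0],
    [2.6,-1.4,2,0]
  ]
}}

```text
clock: 3.15
tool_pos: [0.6107, 0.0478, 0.18]
tool_rot: [0.986, 0.166, 0.0, 0.0]
wrist_force: [0.2, -0.0, -0.4]
finger_gap: 0.0002
grasp_force: 0.0
```

{"api": "jog_arm", "payload": {
  "moves": [
    [0,0,0.5,0],
    [0,0,0.5,0],
    [0,0,0,0],
    [0,0,0,0],
    [0,0,0,0]
  ]
}}

```text
clock: 3.65
tool_pos: [0.6102, 0.0472, 0.1719]
tool_rot: [0.986, 0.166, 0.001, 0.0]
wrist_force: [-0.2, 0.7, 0.0]
finger_gap: 0.0
grasp_force: 0.0
```

```bash
python3 - <<'E'
from h import *
look("w2",(("nozzle_top",.118),))
E
```

```text
tcp [0.6102 0.0472 0.1719] yaw [0.945 0.327] F [-0.19  0.67  0.01] t 3.65 j6 [-0.02  0.25  1.34 -0.    1.55  1.22]
nozzle_top [(0.84, array([311.4, 224.2]), array([0.6125, 0.0523, 0.118 ]))]
  reg [(0.7, array([310.5, 218.5]), array([0.6159, 0.054 , 0.118 ]))]
```

View pics/w2.png

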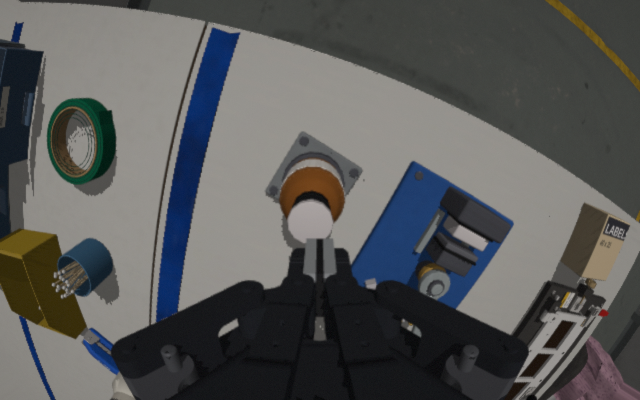

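The cap top is centred at about (310,222), just ahead of the fingertips. I'll correct by a few mm and then press down.

{"api": "jog_arm", "payload": {
  "moves": [
    [0.4,-0.4,0.5,0],
    [0,0,1,0],
    [0,0,1,0],
    [0,0,0.5,0],
    [0,0,0,0]
  ]
}}

```text
clock: 4.3
tool_pos: [0.6115, 0.0532, 0.1381]
tool_rot: [0.986, 0.167, -0.002, -0.0]
wrist_force: [-0.1, 0.0, -0.4]
finger_gap: -0.0001
grasp_force: 0.0
```

{"api": "jog_arm", "payload": {
  "moves": [
    [0,0,0.2,0],
    [0,0,0.2,0],
    [0,0,0.2,0],
    [0,0,0.2,0],
    [0,0,0,0]
  ]
}}

```text
clock: 4.8
tool_pos: [0.6129, 0.0532, 0.1332]
tool_rot: [0.986, 0.167, 0.001, 0.0]
wrist_force: [-1.0, -0.5, 4.9]
finger_gap: -0.0001
grasp_force: 2.3
```

{"api": "jog_arm", "payload": {
  "moves": [
    [0,0,0.1,0],
    [0,0,0.1,0],
    [0,0,0.1,0],
    [0,0,0,0],
    [0,0,0,0]
  ]
}}

```text
clock: 5.3
tool_pos: [0.613, 0.0532, 0.1308]
tool_rot: [0.986, 0.167, 0.001, 0.0]
wrist_force: [-1.3, 0.2, 7.1]
finger_gap: -0.0001
grasp_force: 3.5
```

{"api": "jog_arm", "payload": {
  "moves": [
    [0,0,0.1,0],
    [0,0,0.1,0],
    [0,0,0,0],
    [0,0,0,0],
    [0,0,0,0]
  ]
}}

```text
clock: 5.8
tool_pos: [0.6131, 0.0532, 0.1307]
tool_rot: [0.986, 0.167, 0.002, 0.0]
wrist_force: [-4.8, -0.4, 13.1]
finger_gap: 0.0
grasp_force: 6.3
```

The cap is against its stop: the force rose to 13 N with no further travel. Now I'll go up and over to the handle with the gripper opening.

{"api": "jog_arm", "payload": {
  "moves": [
    [0,0,-1,0],
    [0,0,-2,0],
    [0,0,-2,0],
    [0,0,-2,0],
    [0,0,0,0]
  ]
}}

```text
clock: 6.3
tool_pos: [0.614, 0.0532, 0.2003]
tool_rot: [0.986, 0.167, 0.003, 0.001]
wrist_force: [0.6, -0.2, 0.4]
finger_gap: -0.0
grasp_force: 0.0
```

{"api": "jog_arm", "payload": {
  "moves": [
    [-4,2.2,0,0],
    [-4,2.2,0,0],
    [-4,2.2,0,0],
    [-4,2.2,0,0],
    [-4,2,0,0]
  ],
  "jaw": 1
}}

```text
clock: 6.8
tool_pos: [0.4572, -0.1154, 0.1953]
tool_rot: [0.986, 0.167, -0.001, -0.0]
wrist_force: [0.3, -1.0, 0.3]
finger_gap: 0.072
grasp_force: 0.0
```

{"api": "jog_arm", "payload": {
  "moves": [
    [0,0,0,8],
    [0,0,0,0],
    [0,0,0,0],
    [0,0,0,0],
    [0,0,0,0]
  ]
}}

```text
clock: 7.3
tool_pos: [0.4595, -0.1139, 0.1969]
tool_rot: [0.995, 0.099, -0.0, -0.0]
wrist_force: [-1.1, -0.1, -0.3]
finger_gap: 0.0851
grasp_force: 0.0
```

```bash
python3 - <<'E'
from h import *
look("w3",(("nozzle_top",.118),("handle_mid",.073),("lever_pivot",.069)))
E
```

```text
tcp [ 0.4595 -0.1139  0.1969] yaw [0.981 0.196] F [-1.05 -0.14 -0.32] t 7.3 j6 [-0.36 -0.07  1.63  0.    1.58  1.01]
nozzle_top []
  reg []
handle_mid []
  reg [(0.9, array([322.4, 127.8]), array([ 0.516 , -0.1056,  0.073 ]))]
lever_pivot [(0.74, array([318.5,  72.1]), array([ 0.5593, -0.0938,  0.069 ]))]
  reg [(0.59, array([326.5,  76.2]), array([ 0.5573, -0.1006,  0.069 ]))]
```

View pics/w3.png

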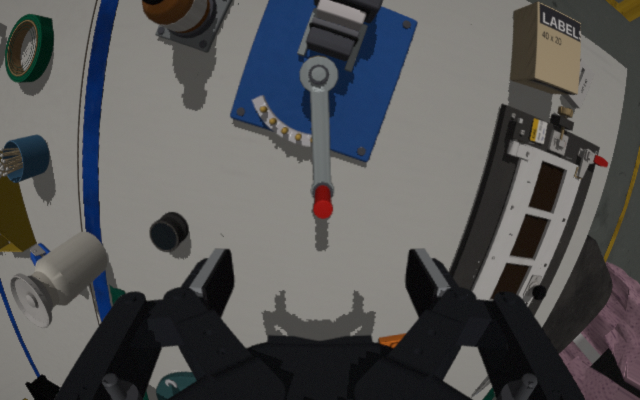

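The red post's top is at about (322,210) and its foot at (322,187). The post lies midway between the fingers and the lever runs along the tool x axis.

```bash
python3 - <<'E'
from h import *
s=manip.sense()
print(wz((322.5,208),s,.098),wz((322,187),s,.048), wz((319,72),s,.069))
E
```

```text
[ 0.45846889 -0.1176838   0.098     ] [ 0.46129348 -0.11712809  0.048     ] [ 0.55937319 -0.09487766  0.069     ]
```

{"api": "jog_arm", "payload": {
  "moves": [
    [-0.1,0.3,2,0],
    [0,0,3,0],
    [0,0,3,0],
    [0,0,2,0],
    [0,0,1.5,0]
  ]
}}

```text
clock: 8.15
tool_pos: [0.4579, -0.1173, 0.0805]
tool_rot: [0.995, 0.097, -0.001, -0.001]
wrist_force: [0.1, 0.5, 0.7]
finger_gap: 0.0855
grasp_force: 0.0
```

{"api": "jog_arm", "payload": {
  "moves": [
    [0,0,0,0],
    [0,0,0,0],
    [0,0,0,0],
    [0,0,0,0],
    [0,0,0,0]
  ],
  "jaw": -1,
  "grip_force": 25
}}

```text
clock: 8.65
tool_pos: [0.4591, -0.1168, 0.0834]
tool_rot: [0.995, 0.097, 0.001, -0.001]
wrist_force: [-3.0, 8.8, 11.3]
finger_gap: 0.0131
grasp_force: 27.4
```

{"api": "jog_arm", "payload": {
  "moves": [
    [0,0,0,0],
    [0,0,0,0],
    [0,0,0,0],
    [0,0,0,0],
    [0,0,0,0]
  ]
}}

```text
clock: 9.15
tool_pos: [0.4591, -0.1167, 0.0834]
tool_rot: [0.995, 0.098, 0.001, -0.001]
wrist_force: [-0.5, 5.1, 6.3]
finger_gap: 0.0131
grasp_force: 25.7
```

```bash
python3 - <<'E'
from h import *
look("w4",(("handle_mid",.098),("lever_pivot",.069)))
print(manip.sense()["torque"])
E
```

```text
tcp [ 0.4591 -0.1167  0.0834] yaw [0.981 0.194] F [-0.54  5.07  6.28] t 9.15 j6 [-0.37  0.01  1.79  0.    1.34  1.  ]
handle_mid [(0.58, array([322.8, 266.1]), array([ 0.4727, -0.1162,  0.098 ]))]
  reg [(0.71, array([317.3, 148.5]), array([ 0.518 , -0.1051,  0.098 ]))]
lever_pivot [(0.75, array([309.6,  45. ]), array([ 0.5587, -0.0933,  0.069 ]))]
  reg [(0.95, array([320.3,  87.2]), array([ 0.541 , -0.1016,  0.069 ]))]
[ 0.75744371  0.26949698 -0.00177509]
```

View pics/w4.png

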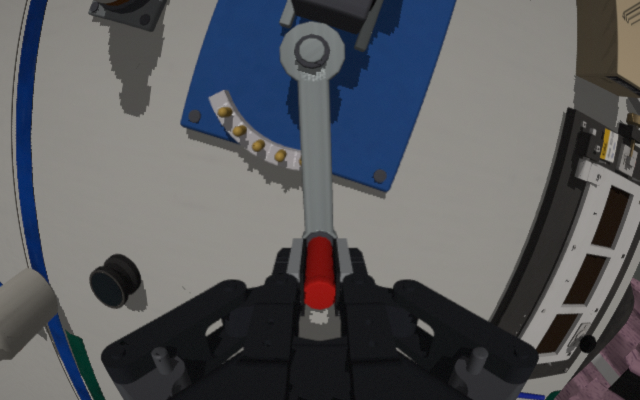

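The post is gripped at the lever's rest position. Now I'll swing it along the arc, 0.048 rad per row.

{"api": "jog_arm", "payload": {
  "moves": [
    [0,-0.5,0,2.75],
    [0,-0.5,0,2.75],
    [0,-0.5,0,2.75],
    [0,-0.5,0,2.75],
    [0,-0.5,0,2.75]
  ]
}}

```text
clock: 9.9
tool_pos: [0.4565, -0.0948, 0.0834]
tool_rot: [1.0, -0.023, 0.001, 0.003]
wrist_force: [-2.8, -4.3, 3.5]
finger_gap: 0.0132
grasp_force: 25.8
```

{"api": "jog_arm", "payload": {
  "moves": [
    [0,-0.5,0,2.75],
    [0,-0.5,0,2.75],
    [0,-0.5,0,2.75],
    [0,-0.5,0,2.75],
    [0,0,0,0]
  ]
}}

```text
clock: 10.4
tool_pos: [0.4583, -0.0743, 0.0834]
tool_rot: [0.993, -0.118, -0.0, 0.002]
wrist_force: [-4.9, -3.2, 5.2]
finger_gap: 0.0129
grasp_force: 25.9
```

```bash
cat >> h.py <<'E'
def lever():
    s=manip.sense(); p=s["tool_pos"]; a=np.arctan2(-.0932-p[1],.561-p[0]); print("t",s["clock"],p.round(4),"lever",.227-a,"r",np.hypot(-.0932-p[1],.561-p[0]),"toolyaw",np.arctan2(*R.from_quat(s["tool_rot"]).as_matrix()[[1,0],0]),s["wrist_force"].round(1),s["torque"].round(2),s["grasp_force"],s["joint_positions"][5])
E
python3 -c "from h import *;lever()"
```

```text
t 10.4 [ 0.4583 -0.0743  0.0834] lever 0.40857328495316125 r 0.10446045649485523 toolyaw -0.2374102805578692 [-4.9 -3.2  5.2] [-0.31  0.59 -0.01] 25.94407171010971 1.5286013527100324
```

{"api": "jog_arm", "payload": {
  "moves": [
    [0,-0.5,0,2.75],
    [0,-0.5,0,2.75],
    [0,-0.5,0,2.75],
    [0,-0.5,0,2.75],
    [0,-0.5,0,2.75]
  ]
}}

```text
clock: 10.9
tool_pos: [0.4655, -0.0512, 0.0834]
tool_rot: [0.971, -0.237, -0.001, 0.002]
wrist_force: [-7.8, -2.4, 7.5]
finger_gap: 0.0131
grasp_force: 26.2
```

{"api": "jog_arm", "payload": {
  "moves": [
    [0,0,0,0],
    [0,0,0,0],
    [0,0,0,0],
    [0,0,0,0],
    [0,0,0,0]
  ]
}}

```text
clock: 11.4
tool_pos: [0.4658, -0.0506, 0.0834]
tool_rot: [0.972, -0.236, -0.001, 0.002]
wrist_force: [-5.7, -1.6, 8.2]
finger_gap: 0.0134
grasp_force: 26.1
```

```bash
python3 - <<'E'
from h import *
lever(); look("w5",(("lever_pivot",.069),))
E
```

```text
t 11.4 [ 0.4658 -0.0506  0.0834] lever 0.6474340171920314 r 0.10430391826188215 toolyaw -0.47699298255180983 [-5.7 -1.6  8.2] [-0.17  0.86 -0.01] 26.104309558868408 1.821326385176987
tcp [ 0.4658 -0.0506  0.0834] yaw [ 0.888 -0.459] F [-5.72 -1.55  8.16] t 11.4 j6 [-0.23  0.    1.8  -0.    1.34  1.82]
lever_pivot [(0.6, array([307.8,  43.7]), array([ 0.5595, -0.0936,  0.069 ]))]
  reg [(0.98, array([309.9,  85.5]), array([ 0.5424, -0.0857,  0.069 ]))]
```

View pics/w5.png

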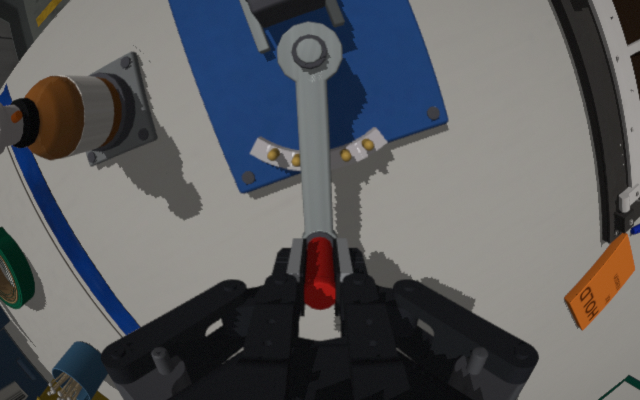

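The view shows pins at (368,145) and (346,155) already passed and the third one under the bar. The next pin is at (297,160). The lever is at about 0.65, so I'll add 0.07.

{"api": "jog_arm", "payload": {
  "moves": [
    [0,-0.25,0,1.4],
    [0,-0.25,0,1.4],
    [0,-0.25,0,1.4],
    [0,0,0,0],
    [0,0,0,0]
  ]
}}

```text
clock: 12.05
tool_pos: [0.4689, -0.0443, 0.0834]
tool_rot: [0.962, -0.272, -0.001, 0.002]
wrist_force: [-8.8, -2.5, 7.1]
finger_gap: 0.013
grasp_force: 26.3
```

{"api": "jog_arm", "payload": {
  "moves": [
    [0,0,0,0],
    [0,0,0,0],
    [0,0,0,0],
    [0,0,0,0],
    [0,0,0,0]
  ]
}}

```text
clock: 12.55
tool_pos: [0.4688, -0.0444, 0.0834]
tool_rot: [0.962, -0.272, -0.001, 0.002]
wrist_force: [-7.8, -2.4, 9.1]
finger_gap: 0.0138
grasp_force: 26.3
```

```bash
python3 - <<'E'
from h import *
lever(); look("w6",(("lever_pivot",.069),))
E
```

```text
t 12.55 [ 0.4688 -0.0444  0.0834] lever 0.7142983500648503 r 0.10429707458254361 toolyaw -0.5501603754462064 [-7.8 -2.4  9.1] [-0.31  1.09 -0.  ] 26.30504608154297 1.9099213156259192
tcp [ 0.4688 -0.0444  0.0834] yaw [ 0.852 -0.523] F [-7.79 -2.38  9.12] t 12.55 j6 [-0.21  0.01  1.79 -0.    1.34  1.91]
lever_pivot [(0.62, array([307.3,  42.1]), array([ 0.56  , -0.0942,  0.069 ]))]
  reg [(0.85, array([311.8,  83.7]), array([ 0.543 , -0.0861,  0.069 ]))]
```

View pics/w6.png

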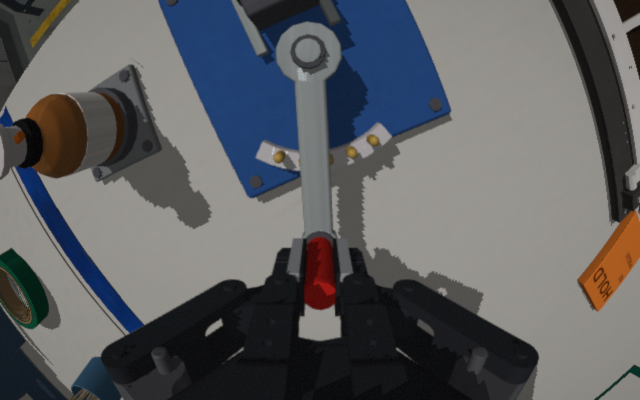

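The bar now covers the fourth pin, with the third just emerging at (331,158), so it sits midway between them. That agrees with the computed 0.714 rad, and it has been held still for over 0.5 s.

```bash
python3 -c "
from h import *
print(manip.close_job())"
```

```text
the job is handed in; nothing more can be done
None
```

I pressed the nozzle cap to its stop and released it, then swung the red handle three clicks on (about 0.71 rad). The gripper was still holding the handle when I handed the job in; no verdict came back. I never moved near the jar, tape roll or loupe, but I did not re-measure the cap's return or their positions.

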